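# Load a batten into the dowel borer and nip it with the cam clamp

## Task

Set up the long batten in the dowel-boring machine: lay it on edge on the bed, slide it along the fence under the clear hood until its end butts against the stop, and let go. Then reach in under the front of the hood and swing the cam lever round anticlockwise until the cam has taken up the gap and nips the batten flat against the fence, but stop as soon as it bites: forcing it on bruises the wood. Leave everything else on the bench where it is.

Things in the scene. Friction and masses are not known exactly. Their poses are not given: they have to be found in the camera images.
- machine: Dowel-boring machine fixed on the bench. Origin at bench level; x points from the robot's side across the fence, y along the fence to the stop. Aluminium bed x -75..75, y -240..190 mm, top 30 mm above the bench. Fence: face at x = 30, top z = 55. Stop block: face at y = 160, x -1..29, top z = 75. Green head and motor behind the fence, x 56..262, y 5..155, up to z = 164.
- stop_corner (a point): Point on the bed top where the fence face and the stop face would meet: x = 30, y = 160, z = 30 mm in the machine's frame. The batten goes with its side against this fence face and its end against this stop face.
- infeed_end (a point): Foot of the fence face at the open infeed end of the bed: x = 30, y = -240, z = 30 mm in the machine's frame.
- hood_edge (a point): Middle of the front lower edge of the clear box hood (aluminium edging, open below) over the clamp: hood x -147..56, y 10..145 mm in the machine's frame, lower edges at z = 135, top z = 210. The lever's ball moves below this front edge, 7 to 25 mm behind it, so an upright gripper cannot get at it: lean the tool 35 to 50 degrees, fingertips away from the robot.
- clamp: Eccentric cam clamp on the bed under the hood; axes as the machine's. Origin on the bed top under the pivot, 71.5 to 75 mm from the fence face and 80 to 90 mm from the stop face, set anew each time. Turning free, a finger holding the ball feels 0 to 3 N; once the cam bites, about 2 N more per 3 mm pushed, up to a quarter of the nip. A nip of 10 to 40 N (3 to 8 N more at the ball) is right, 6 to 60 N passes, over 75 N bruises.
- cam_pivot (a point): Pivot axis (vertical), 17 mm above the bed. The cam is a steel disc, radius 24 mm, 9 to 25 mm above the bed, whose centre lies 9 mm off this pivot; plinth below it 30 x 60 mm.
- lever_ball (a point): Centre of the black ball knob (22 mm diameter) at the end of the cam lever (10 mm round bar), 95 mm from the pivot axis, 62 mm above the bench.
- cam (a joint): Cam lever angle q, rad, growing anticlockwise seen from above, 0 to 1.75. The lever points 150 degrees + q from the machine's x (straight at the robot at q = 0.52); the disc reaches 24 + 9 cos(100 degrees - q) mm from the pivot to the fence. Starts open, q 0 to 0.15 (3 to 9 mm gap beside the batten); touches at about 0.55 to 1.1. About 2 N at the ball turns it; it stays put.
- batten: Loose planed softwood batten 340 x 44 x 60 mm, about 0.42 kg, the longest loose piece, on the bench on the right, on edge (44 wide, 60 high). Origin at the middle of its underside, x along its length. Either end may go to the stop. Home in the machine its origin is at x = 8, y = -10, z = 30 mm in the machine's frame. Being nipped, it is dragged towards the stop.
- offcut_tall: Short offcut of the same batten, 70 x 44 x 60 mm, on the bench in front of the machine. Bystander: leave it (moving it over 30 mm spoils the job).
- offcut_flat: Flat offcut, 120 x 70 x 20 mm, on the bench left of the lever. Bystander: leave it (moving it over 30 mm spoils the job).
- tape: Tape measure, 68 x 36 x 64 mm, at the front left. Bystander: leave it (moving it over 30 mm spoils the job).
- square: Steel combination square with a 300 mm blade, lying on the bench in front of the machine. Bystander: leave it (moving it over 30 mm spoils the job).
- earmuffs: Black ear defenders, 180 mm high, on the left. Bystander: leave it (moving it over 30 mm spoils the job).
- spraycan: Spray can with a yellow label, 65 mm diameter, 190 mm high, on the left. Bystander: leave it (moving it over 30 mm spoils the job).
- mug: White mug, 95 mm high, far right. Bystander: leave it (moving it over 30 mm spoils the job).

How it is judged:
By the outcome, as a careful person would: the job done as asked, in the order asked, and still so for the second after the job is handed in, with the robot touching nothing.
It also fails if it takes over 72 s, if anything falls off the work surface, if the arm or the gripper's body presses on something with over 40 N, if the wrist force passes 120 N, or if a joint passes its speed limit or range.

## Robot

A 6-joint arm with a two-finger parallel gripper is mounted at the origin on the work surface. World frame = base frame: x ahead of the robot, y to its left, z up, the work surface at z = 0. Lengths are in m, angles in rad, forces in N, time in s.
With the tool pointing down it reaches from about 0.35 to 0.975 m from the base axis. Payload 7.1 kg.
Tool frame: the origin (TCP) lies midway between the tips of the shut fingers; the grasp point (between the pads) lies 19 mm behind it; z points along the fingers, y is the line along which they close (so a half turn about z gives the same grasp; the last joint's range is limited). The gripper opens to 88 mm and grips with 3 to 60 N. Pads are 20 mm wide; open, the fingers measure 115 mm over their backs; the gripper's body (75 mm by 178 mm) begins 61 mm behind the grasp point.
Start: joints at [-1.205, 0.423, 1.63, -0, 1.089, -0.019], TCP at [0.235, -0.579, 0.223] pointing down, gripper open.
Joint ranges: [-3, 3], [-0.9, 2.11], [0.09, 2.58], [-1.31, 4.45], [0.11, 2.69], [-2.54, 2.54]. Speed limits (rad/s): [2.39, 2.39, 3.01, 3.14, 3.14, 3.14].

## Interface

Orientations are given as a unit quaternion [w, x, y, z].
In Python, from station import move_pose, movel, movej, command_gripper, wait, inverse_kinematics, read_camera, camera_info, MotionError, job_done, get_time, get_joint_pos, get_qvel, get_effort, get_tcp_pos, get_ee_rot, get_ft_force, get_ft_torque, get_grip_width, get_finger_force gives the robot as it stands. Calls block until the motion is done:
- move_pose(position, orientation): joint-space move of the TCP to a pose.
- movel(position, frame=None, v=0.15, until_force=None): straight line of the TCP; frame=None keeps the orientation; v is the mean speed in m/s. With until_force (N) it stops when the force on the tool has changed by that much, and returns True; else False.
- movej(angles): joint-space move.
- command_gripper(opening): opening from 0.0 (shut) to 1.0 (fully open); the grip force is fixed at half the most; returns when the fingers have stopped.
- wait(seconds).
- inverse_kinematics(position, orientation): joint angles nearest the present ones, or None.
- read_camera(name): name is "scene" or "top" or "wrist"; returns the picture (480x640x3 uint8, red, green, blue); there is no depth.
- camera_info(name): a dict with "intrinsics" (3x3 intrinsics, pixels), "dist" ([k1, k2, p1, p2, k3] as OpenCV has them; the pictures are not rectified), "T" (4x4, takes a point from camera to world coordinates); the wrist camera has in their place "tool_from_camera" (4x4, takes a point from camera to tool coordinates, whose origin is the TCP and whose axes are the flange's). Camera axes: x right, y up, looking along -z (the intrinsics and any distortion apply to the point x, -y, -z); pixel columns grow to the right and rows downward; lengths in m; the calibration is good to about 2 mm. A picture is of the moment at which its call begins: read the wrist's pose just before it. camera_info takes no time and is no camera call.
A pose or a line that the arm cannot do raises MotionError and nothing moves.
- job_done(): hands the job in; it is judged then, once.
Readings, each from a call of its own:
- get_time(): time.
- get_joint_pos(): joint angles.
- get_qvel(): joint speeds.
- get_effort(): joint torques, N m.
- get_tcp_pos(): TCP position.
- get_ee_rot(): TCP orientation.
- get_ft_force(): force on the tool from outside, world axes, zero at the start.
- get_ft_torque(): the same for the moment, N m.
- get_grip_width(): opening from 0.0 (shut) to 1.0 (fully open).
- get_finger_force(): force on a finger pad.
Only numpy, scipy, OpenCV 4.12 (cv2) and the standard library are available. Lean on these libraries where they do the work, as an engineer would, in place of code of your own. Each camera call takes 0.05 s, during which the arm holds its last target. There are 200 camera calls.

## Working session

There is one attempt and no reset: what is moved stays moved. The work goes in short steps, each a Python script; the robot and the scene stay as the last script left them, time stands still between calls to the robot, and variables do not carry over. Pictures are saved under pics/ and viewed, at most 10 in all, crops included, and the job is handed in when it is done.

```bash
ls; mkdir -p pics; python3 - <<'E'
from station import *
import cv2,numpy as np
for n in("scene","top"):
    im=read_camera(n); cv2.imwrite(f"pics/{n}0.png",im[:,:,::-1]); c=camera_info(n); print(n,c)
print(camera_info("wrist")["tool_from_camera"],get_ee_rot(),get_time())
E
```

```text
pics
scene {'intrinsics': array([[596.02058381,   0.        , 311.91872948],
       [  0.        , 596.02058381, 237.10136217],
       [  0.        ,   0.        ,   1.        ]]), 'dist': array([-0.04303251,  0.        ,  0.        ,  0.        ,  0.        ]), 'T': array([[ 0.50347114, -0.82292417,  0.26327291,  0.97548206],
       [ 0.86400866,  0.48037896, -0.15074842, -0.26457601],
       [-0.00241625,  0.30336755,  0.95287055,  1.64339133],
       [ 0.        ,  0.        ,  0.        ,  1.        ]])}
top {'intrinsics': array([[580.8873804 ,   0.        , 323.26984163],
       [  0.        , 580.8873804 , 250.93119993],
       [  0.        ,   0.        ,   1.        ]]), 'dist': array([-0.14743433,  0.        ,  0.        ,  0.        ,  0.        ]), 'T': array([[-1.48414781e-02,  9.83565421e-01, -1.79941081e-01,
         2.11207408e-01],
       [-9.99889075e-01, -1.48245888e-02,  1.43868684e-03,
        -1.96677105e-02],
       [-1.25250991e-03,  1.79942473e-01,  9.83676338e-01,
         1.94225965e+00],
       [ 0.00000000e+00,  0.00000000e+00,  0.00000000e+00,
         1.00000000e+00]])}
[[ 3.79285541e-04  9.66831151e-01  2.55416096e-01  6.96891479e-02]
 [ 9.99999702e-01 -5.38606016e-04  5.53824323e-04  7.35645888e-04]
 [ 6.73023253e-04  2.55415810e-01 -9.66831066e-01 -1.62437250e-01]
 [ 0.00000000e+00  0.00000000e+00  0.00000000e+00  1.00000000e+00]] [-6.73480942e-04  9.81546297e-01  1.91223424e-01 -1.21415663e-04] 0.1
```

View pics/top0.png

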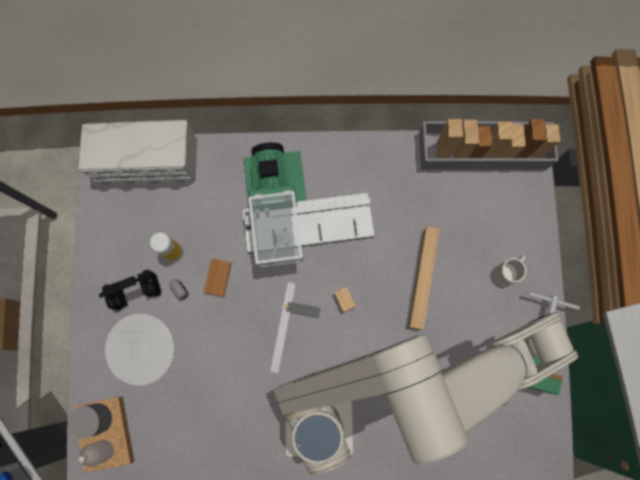

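View pics/scene0.png

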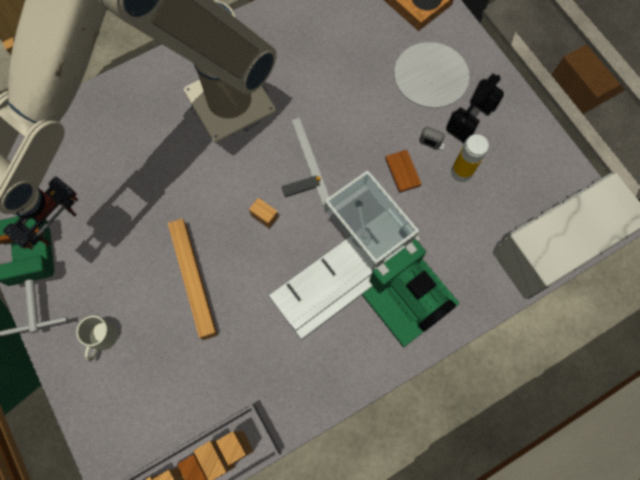

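```bash
cat > h.py <<'E'
from station import *
import cv2,numpy as np
from scipy.spatial.transform import Rotation as R
def q_of(M): 
    x,y,z,w=R.from_matrix(M).as_quat(); return np.array([w,x,y,z])
def m_of(q): return R.from_quat([q[1],q[2],q[3],q[0]]).as_matrix()
def wristT():
    T=np.eye(4);T[:3,:3]=m_of(get_ee_rot());T[:3,3]=get_tcp_pos();return T@camera_info("wrist")["tool_from_camera"]
def ray(n,uv,T=None):
    c=camera_info(n);T=c["T"] if T is None else T
    p=cv2.undistortPoints(np.array(uv,float).reshape(-1,1,2),c["intrinsics"],np.array(c["dist"]))[:,0]
    d=np.c_[p[:,0],-p[:,1],-np.ones(len(p))]@T[:3,:3].T
    return T[:3,3],d
def onz(n,uv,z,T=None):
    o,d=ray(n,uv,T); return o+d*((np.asarray(z)-o[2])/d[:,2])[:,None]
def proj(n,P,T=None):
    c=camera_info(n);T=c["T"] if T is None else T
    q=(np.asarray(P,float).reshape(-1,3)-T[:3,3])@T[:3,:3]; q=q*[1,-1,-1]
    return cv2.projectPoints(q,np.zeros(3),np.zeros(3),c["intrinsics"],np.array(c["dist"]))[0][:,0]
def down(yaw):
    "tool z down, tool y (closing line) at world angle yaw"
    y=np.array([np.cos(yaw),np.sin(yaw),0]);z=np.array([0,0,-1.]);return np.c_[np.cross(y,z),y,z]
E
python3 - <<'E'
import cv2,numpy as np
t=cv2.imread("pics/top0.png");s=cv2.imread("pics/scene0.png")
a=cv2.resize(t[180:280,235:385],(800,533),interpolation=cv2.INTER_CUBIC)
cv2.imwrite("pics/topc.png",a)
from h import *
for nm,p in dict(offc=(345,299),flat=(217,277)).items(): print(nm,onz("top",[p],0.02))
# batten mask top
rgb=t[:,:,::-1].astype(int); hsv=cv2.cvtColor(t,cv2.COLOR_BGR2HSV)
m=((hsv[:,:,1]>90)&(hsv[:,:,2]>110)).astype(np.uint8); m[:, :380]=0;m[:,460:]=0;m[:210]=0;m[340:]=0
c=max(cv2.findContours(m,0,1)[0],key=cv2.contourArea);r=cv2.minAreaRect(c);b=cv2.boxPoints(r);print(r,b)
print(onz("top",b,0.06))
E
```

```text
offc [[ 0.39964526 -0.09216015  0.02      ]]
flat [[0.47930998 0.33534295 0.02      ]]
((423.5398864746094, 278.08758544921875), (13.31258487701416, 101.27169036865234), 9.211027145385742) [[408.86407 327.005  ]
 [425.07477 227.03918]
 [438.2157  229.17017]
 [422.005   329.136  ]]
[[ 0.30121626 -0.29555173  0.06      ]
 [ 0.63138922 -0.36305499  0.06      ]
 [ 0.62354233 -0.40696737  0.06      ]
 [ 0.29343153 -0.33811586  0.06      ]]
```

View pics/topc.png

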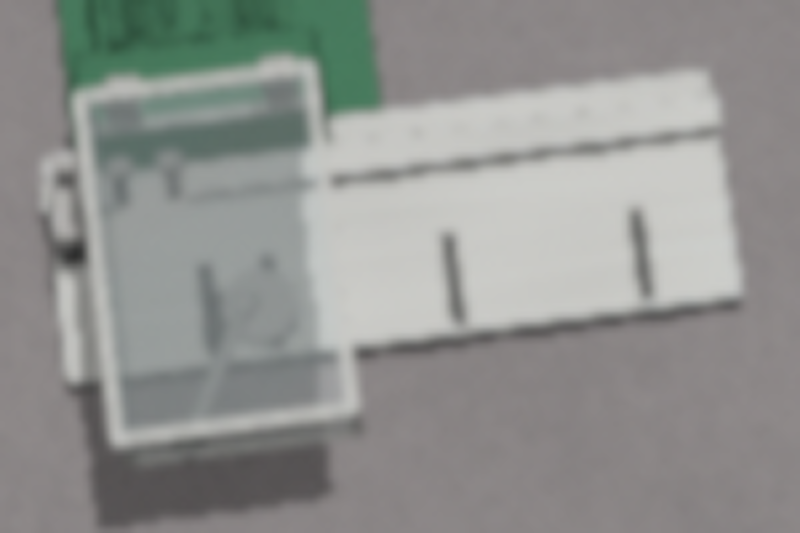

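```bash
cat >> h.py <<'E'
from scipy.optimize import least_squares
def mT(p):
    c,s=np.cos(p[2]),np.sin(p[2]); M=np.eye(4);M[:2,:2]=[[c,-s],[s,c]];M[:2,3]=p[:2];return M
def mw(p,P): 
    P=np.asarray(P,float).reshape(-1,3)/1000; return P@mT(p)[:3,:3].T+mT(p)[:3,3]
def fit(obs,p0):
    "obs: list of (cam,T,uv,machinepoint mm)"
    f=lambda p: np.concatenate([proj(n,mw(p,P),T)[0]-uv for n,T,uv,P in obs])
    r=least_squares(f,p0,loss='soft_l1');return r.x,f(r.x).reshape(-1,2)
E
python3 - <<'E'
from h import *
k=150/800
ob=[((75,92),(56,145,210)),((318,62),(56,10,210)),((357,415),(-147,10,210)),((115,445),(-147,145,210)),((742,300),(-75,-240,30)),((720,133),(30,-240,30))]
obs=[("top",None,np.array((235+u*k,180+v*k)),P) for (u,v),P in ob]
p,res=fit(obs,[0.65,0.1,0.1]);print(p,res.round(1))
print(mw(p,[(30,160,30),(30,-240,30),(-147,77,135),(-43,75,47),(-138,75,62)]))
print(proj("scene",mw(p,[(30,-240,55),(-75,-240,30),(-147,10,210),(-147,145,210)])))
pos=mw(p,[-130,-100,300])[0]
# view pose: tool x pointing along machine x, camera 70 mm ahead
M=down(p[2]-np.pi/2); print(M)
for z in(.4,.45,.5,.35):
  pos[2]=z;print(z,inverse_kinematics(pos,q_of(M)), get_joint_pos())
E
```

```text
[0.6581749  0.05138847 0.1123183 ] [[ 1.   0.9]
 [-1.3  1.1]
 [-0.7 -1. ]
 [ 0.4 -1. ]
 [ 0.3 -0.6]
 [ 0.   0.8]]
[[ 0.6700527   0.21374277  0.03      ]
 [ 0.71488562 -0.1837368   0.03      ]
 [ 0.50347082  0.11142719  0.135     ]
 [ 0.60703968  0.12109636  0.047     ]
 [ 0.51263828  0.11044854  0.062     ]]
[[290.43610717 322.47370976]
 [268.37894042 293.61291335]
 [326.26389782 199.8093544 ]
 [367.39389618 171.04317653]]
[[ 0.99369893  0.1120823   0.        ]
 [ 0.1120823  -0.99369893  0.        ]
 [ 0.          0.         -1.        ]]
0.4 [-1.37164791e-01  1.41654829e-01  1.60300916e+00 -4.44089210e-16
  1.39692867e+00  1.32131323e+00] [-1.20497378e+00  4.23748424e-01  1.63059763e+00 -7.64799130e-06
  1.08861526e+00 -1.89908305e-02]
0.45 [-1.37164791e-01  1.16720535e-01  1.52574689e+00 -4.44089210e-16
  1.49912523e+00  1.32131323e+00] [-1.20497378e+00  4.23748424e-01  1.63059763e+00 -7.64799130e-06
  1.08861526e+00 -1.89908305e-02]
0.5 [-1.37164791e-01  1.00836479e-01  1.44011450e+00 -4.44089210e-16
  1.60064167e+00  1.32131323e+00] [-1.20497378e+00  4.23748424e-01  1.63059763e+00 -7.64799130e-06
  1.08861526e+00 -1.89908305e-02]
0.35 [-1.37164791e-01  1.75779440e-01  1.67207755e+00 -4.44089210e-16
  1.29373566e+00  1.32131323e+00] [-1.20497378e+00  4.23748424e-01  1.63059763e+00 -7.64799130e-06
  1.08861526e+00 -1.89908305e-02]
```

```bash
python3 - <<'E'
from h import *
p=np.array([0.6582,0.0514,0.1123])
pos=mw(p,[-160,-30,400])[0]
move_pose(pos,q_of(down(p[2]-np.pi/2)))
T=wristT();im=read_camera("wrist");np.save("w1.npy",T);cv2.imwrite("pics/w1.png",im[:,:,::-1])
print(get_time(),camera_info("wrist")["intrinsics"],proj("wrist",mw(p,[(30,160,30),(30,-240,55),(-75,-240,30),(-147,10,210),(-147,145,210),(-75,190,30)]),T))
E
```

```text
2.5167 [[343.4149199    0.         327.39367514]
 [  0.         343.4149199  245.35916143]
 [  0.           0.           1.        ]] [[191.316983    65.66245927]
 [484.19934301  60.75917873]
 [468.28515928 143.64570705]
 [287.65704976 211.36312484]
 [156.76368091 211.33711295]
 [178.4481741  143.7431535 ]]
```

View pics/w1.png

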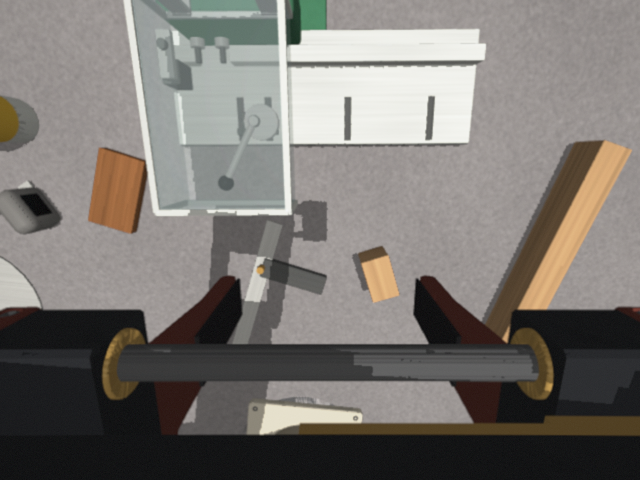

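```bash
python3 - <<'E'
from h import *
im=cv2.imread("pics/w1.png")
a=cv2.resize(im[20:155,300:500],(800,540),interpolation=cv2.INTER_CUBIC);cv2.imwrite("pics/w1c.png",a)
E
```

```text
(no output)
```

View pics/w1c.png

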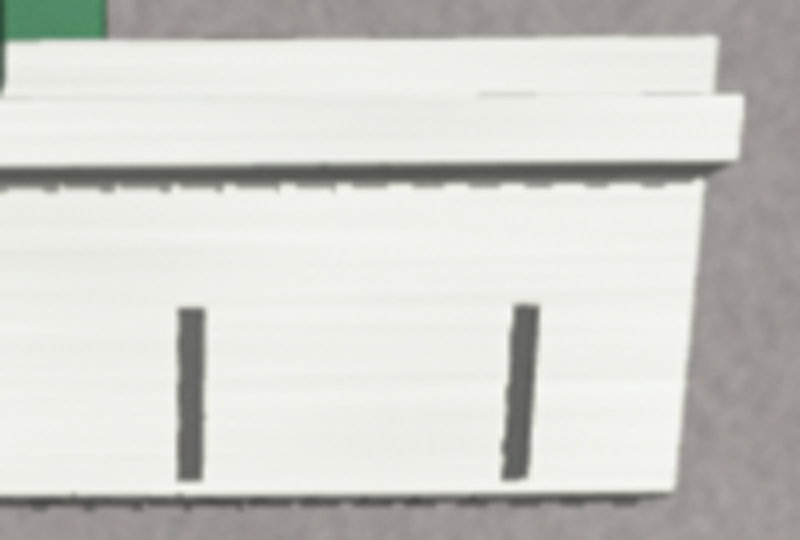

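```bash
cat > m.py <<'E'
from h import *
T=np.load("w1.npy")
pts=[((485,60),(30,-240,55)),((468.75,143),(-75,-240,30)),((476.5,65.2),(30,-240,30))]
def lineres(p,x,P,uv):
    a,b=proj("wrist",mw(p,[(x,-240,P),(x,0,P)]),T); return a[1]+(b[1]-a[1])*(uv[0]-a[0])/(b[0]-a[0])-uv[1]
def f(p):
    r=[proj("wrist",mw(p,P),T)[0]-uv for uv,P in pts]
    return np.concatenate(r+[[lineres(p,30,55,(300,60.8)),lineres(p,-75,30,(300,144))]])
r=least_squares(f,[.6582,.0514,.1123]);p=r.x
if __name__=="__main__":
    print(p,r.fun.round(2)); np.save("p.npy",p)
    # pivot (lever hub) & ball
    ball=onz("wrist",[(226,183)],.062,T)[0];
    inv=lambda P:(np.linalg.inv(mT(p))@np.r_[P,1])[:3]*1000
    print("ball mach",inv(ball),[inv(onz("wrist",[(253,121)],z,T)[0]) for z in(.047,.06,.07)])
    print("hood proj",proj("wrist",mw(p,[(-147,10,210),(-147,145,210)]),T))
E
python3 m.py
python3 - <<'E'
from h import *
im=cv2.imread("pics/w1.png");T=np.load("w1.npy")
hsv=cv2.cvtColor(im,cv2.COLOR_BGR2HSV)
m=((hsv[:,:,1]>60)&(hsv[:,:,2]>60)).astype(np.uint8);m[:,:470]=0;m[:130]=0;m[310:]=0
# top face: brighter
m2=m*(hsv[:,:,2]>150)
c=max(cv2.findContours(m2.astype(np.uint8),0,1)[0],key=cv2.contourArea)
print(cv2.approxPolyDP(c,3,True)[:,0].tolist())
w=onz("wrist",cv2.approxPolyDP(c,3,True)[:,0],.06,T);print(w.round(4))
# ball in hood: darkest blob
g=im[165:200,205:250].max(2);ys,xs=np.where(g<g.min()+25);print(xs.mean()+205,ys.mean()+165,len(xs))
E
```

```text
[0.65846367 0.05083267 0.11440844] [-0.34  0.17  0.09  0.15  0.27 -0.29  0.2  -0.27]
ball mach [-129.81634946  115.50306713   62.        ] [array([-44.59606879,  74.87603679,  47.        ]), array([-45.75084204,  72.21738357,  60.        ]), array([-46.63912915,  70.17226572,  70.        ])]
hood proj [[288.5260372  211.19245351]
 [157.65572378 211.44038687]]
[[631, 149], [604, 140], [518, 308], [547, 307]]
[[ 0.626  -0.4108  0.06  ]
 [ 0.6337 -0.3698  0.06  ]
 [ 0.3717 -0.316   0.06  ]
 [ 0.3786 -0.3608  0.06  ]]
225.44444444444446 182.95555555555555 180
```

```bash
python3 - <<'E'
from h import *
p=np.load("p.npy")
far=np.radians(-11.5); fd=np.array([np.cos(far),np.sin(far),0]); c=np.array([.4637,-.353,0])
g=c+.03*fd
Q=q_of(down(far+np.pi-np.pi/2+np.pi)) # check tool x
M=down(far+np.pi/2)
for M in (down(far+np.pi/2),down(far-np.pi/2)):
    if M[:,0]@fd<0: break
print(M.round(2))
move_pose(g+[0,0,.12],q_of(M));command_gripper(1.0)
movel(g+[0,0,.034],v=.12)
command_gripper(0.0);print(get_grip_width(),get_finger_force(),get_ft_force())
movel(g+[0,0,.16],v=.15)
# rotated pose: tool x along machine +y
M2=down(p[2]+np.pi); 
if M2[:,0]@mT(p)[:3,1]<0: M2=down(p[2])
print(M2.round(2))
move_pose(g+[0.03,0.03,.16],q_of(M2))
print(get_grip_width(),get_ft_force(),get_ft_torque(),get_time())
# above infeed: grasp at machine y = -190-30
pos=mw(p,[4,-190-30,160])[0]; move_pose(pos,q_of(M2))
print(get_joint_pos(),get_time())
im=read_camera("top");cv2.imwrite("pics/top1.png",im[:,:,::-1])
s=read_camera("scene");cv2.imwrite("pics/s1.png",cv2.resize(s[180:360,150:450],(800,480))[:,:,::-1])
E
```

```text
[[-0.98  0.2   0.  ]
 [ 0.2   0.98  0.  ]
 [ 0.    0.   -1.  ]]
0.5003997908030656 29.99811440706253 [-0.8897482  -2.95246301  2.62553093]
[[-0.11  0.99  0.  ]
 [ 0.99  0.11  0.  ]
 [ 0.    0.   -1.  ]]
0.49768995429522134 [ 0.61601085  0.81287716 -4.05379952] [-0.18453864 -0.1337535   0.01513992] 9.4417
[-2.56768976e-01  6.09142379e-01  1.47313167e+00 -8.25185733e-04
  1.06055639e+00 -3.70704220e-01] 10.3583
```

View pics/s1.png

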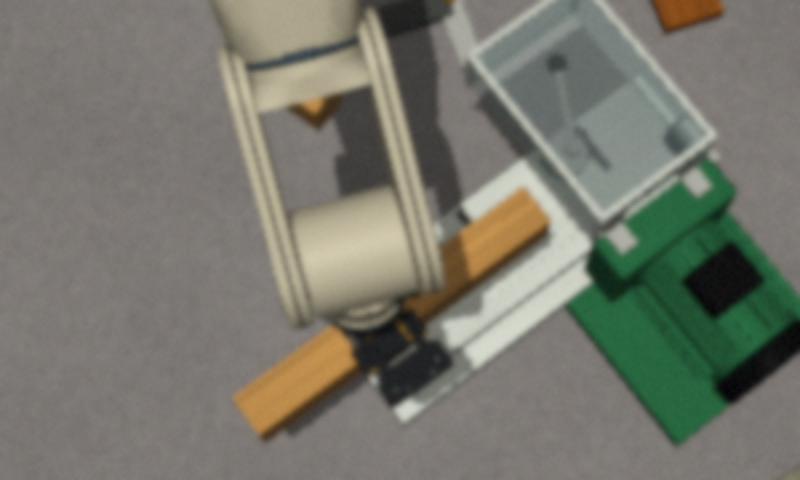

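```bash
python3 - <<'E'
from h import *
p=np.load("p.npy")
inv=lambda P:(np.linalg.inv(mT(p))@np.r_[P,1])[:3]*1000
P=lambda x,y,z:mw(p,[x,y,z])[0]
movel(P(2,-220,72),v=.15)
print("down",movel(P(2,-220,60),v=.03,until_force=4),inv(get_tcp_pos()),get_ft_force())
t=inv(get_tcp_pos())
print("fence",movel(P(16,-220,t[2]),v=.03,until_force=5),inv(get_tcp_pos()),get_ft_force())
t=inv(get_tcp_pos())
x=t[0]
print("slide",movel(P(x,-100,t[2]),v=.08,until_force=18),inv(get_tcp_pos()),get_ft_force(),get_grip_width(),get_time())
E
```

```text
down True [   2.96952318 -220.34261901   63.89357823] [ 0.753737   -0.34281086  3.18543838]
fence True [   3.03707691 -220.34172735   63.91378433] [-1.38249132  0.41932193  4.31997855]
slide False [  3.09599791 -99.78233473  63.95025686] [ 0.5067276  -2.27457622  4.54222269] 0.5010448838752023 13.4083
```

```bash
python3 - <<'E'
from h import *
p=np.load("p.npy")
inv=lambda P:(np.linalg.inv(mT(p))@np.r_[P,1])[:3]*1000
P=lambda x,y,z:mw(p,[x,y,z])[0]
t=inv(get_tcp_pos())
print("up",t)
movel(P(t[0],t[1],t[2]+.3),v=.02)
print("fence",movel(P(16,t[1],t[2]+.3),v=.02,until_force=9),inv(get_tcp_pos()),get_ft_force())
print(get_time())
T=wristT();im=read_camera("wrist");np.save("w2.npy",T);cv2.imwrite("pics/w2.png",im[:,:,::-1])
E
```

```text
up [  3.09599791 -99.78233473  63.95025686]
fence True [  3.12206424 -99.6879059   64.02601218] [-1.97304958  1.24700125  4.27972723]
13.925
```

View pics/w2.png

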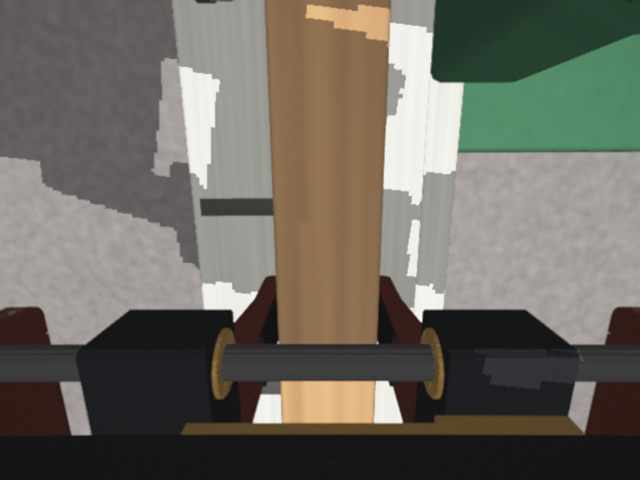

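```bash
python3 - <<'E'
from h import *
p=np.load("p.npy");T=np.load("w2.npy")
inv=lambda P:(np.linalg.inv(mT(p))@np.r_[P,1])[:3]*1000
im=cv2.imread("pics/w2.png").astype(int)
for r in(60,100,150,165):
    row=im[r]; print(r,"b-r:",[(u,tuple(row[u])) for u in range(375,470,1) if abs(row[u]-row[u-1]).max()>15])
for uv,z in [((268,60),.09),((388,60),.09),((383,165),.09),((272,165),.09),((457,150),.03),((434,40),.055)]: print(uv,inv(onz("wrist",[uv],z,T)[0]).round(1))
print(inv(get_tcp_pos()),get_ft_force())
E
```

```text
60 b-r: [(387, (np.int64(84), np.int64(106), np.int64(126))), (388, (np.int64(156), np.int64(169), np.int64(176))), (389, (np.int64(229), np.int64(235), np.int64(235))), (431, (np.int64(149), np.int64(156), np.int64(152))), (432, (np.int64(66), np.int64(74), np.int64(62))), (433, (np.int64(39), np.int64(54), np.int64(32)))]
100 b-r: [(386, (np.int64(88), np.int64(105), np.int64(121))), (387, (np.int64(136), np.int64(143), np.int64(144))), (397, (np.int64(172), np.int64(180), np.int64(179))), (398, (np.int64(227), np.int64(233), np.int64(232))), (462, (np.int64(159), np.int64(176), np.int64(157))), (463, (np.int64(111), np.int64(143), np.int64(95)))]
150 b-r: [(384, (np.int64(134), np.int64(148), np.int64(159))), (385, (np.int64(225), np.int64(230), np.int64(231))), (457, (np.int64(173), np.int64(187), np.int64(177))), (458, (np.int64(115), np.int64(138), np.int64(107))), (459, (np.int64(89), np.int64(118), np.int64(72)))]
165 b-r: [(383, (np.int64(111), np.int64(128), np.int64(143))), (384, (np.int64(190), np.int64(202), np.int64(204))), (385, (np.int64(236), np.int64(241), np.int64(240))), (456, (np.int64(166), np.int64(172), np.int64(175))), (457, (np.int64(153), np.int64(156), np.int64(162)))]
(268, 60) [-17.8   2.1  90. ]
(388, 60) [25.3  2.  90. ]
(383, 165) [ 25.  -34.6  90. ]
(272, 165) [-17.9 -34.7  90. ]
(457, 150) [ 74.4 -28.2  30. ]
(434, 40) [50.7 18.4 55. ]
[  3.10874355 -99.70542054  64.02404798] [-1.94108358  0.70597923  4.79371237]
```

```bash
python3 - <<'E'
from h import *
p=np.load("p.npy")
inv=lambda P:(np.linalg.inv(mT(p))@np.r_[P,1])[:3]*1000
P=lambda x,y,z:mw(p,[x,y,z])[0]
Rm=mT(p)[:3,:3]
t=inv(get_tcp_pos())
for x in np.arange(4,11,.75):
    movel(P(x,t[1],64.3),v=.02); F=Rm.T@get_ft_force(); print(x,inv(get_tcp_pos())[:1],F.round(1))
    if F[0]<-10: break
print(get_time())
E
```

```text
4.0 [3.23755309] [-2.7 -1.3  5.1]
4.75 [3.28098196] [-5.6 -2.   7. ]
5.5 [3.33743045] [-9.5 -1.2  9.1]
6.25 [4.04517702] [-9.2 -1.   9.9]
7.0 [4.82200092] [-8.2 -0.4  8.3]
7.75 [5.58808524] [-7.9 -0.4  8.3]
8.5 [6.33902965] [-8.3 -0.2  9.5]
9.25 [7.1241194] [-8.6  0.3  9.2]
10.0 [7.87795405] [-8.2 -0.4  8.7]
10.75 [8.20905389] [-9.4 -0.9  9.8]
16.475
```

```bash
python3 - <<'E'
from h import *
p=np.load("p.npy")
inv=lambda P:(np.linalg.inv(mT(p))@np.r_[P,1])[:3]*1000
P=lambda x,y,z:mw(p,[x,y,z])[0]
Rm=mT(p)[:3,:3]; F=lambda:(Rm.T@get_ft_force()).round(1)
command_gripper(1.0); print("rel",F(),inv(get_tcp_pos()))
movel(P(8,-100,108),v=.2)
movel(P(8,-230,108),v=.2)
movel(P(8,-230,65.5),v=.15); print("free",F())
command_gripper(0); print(get_grip_width(),F(),inv(get_tcp_pos()),get_time())
movel(P(8.7,-122,65.5),v=.08); print(F(),inv(get_tcp_pos()))
for y in np.arange(-120,-98,1.5):
    movel(P(8.7,y,65.5),v=.03); f=F(); print(y,inv(get_tcp_pos())[:2].round(1),f)
    if f[1]<-18: break
print(get_time(),get_grip_width())
E
```

```text
rel [-0.2 -0.1  1.2] [ 10.7729226  -99.68785529  64.29355672]
free [ 0.6 -0.6  0.8]
0.5004460550254071 [-0.6 -0.5  1.7] [   8.05429268 -230.1070282    65.66468555] 19.6583
[ -3.6 -29.1   2.1] [   8.15291601 -126.75069355   66.03364474]
-120.0 [   8.2 -125.1] [ -3.4 -30.1   1.1]
21.4083 0.49769851805951565
```

```bash
python3 - <<'E'
from h import *
p=np.load("p.npy")
P=lambda x,y,z:mw(p,[x,y,z])[0]
command_gripper(1.0)
movel(P(8,-135,150),v=.25)
move_pose(P(-130,-60,380),q_of(down(p[2]-np.pi/2)))
T=wristT();im=read_camera("wrist");np.save("w3.npy",T);cv2.imwrite("pics/w3.png",im[:,:,::-1]);print(get_time())
print(proj("wrist",mw(p,[(30,160,90),(30,-180,90),(-14,-180,90),(-14,160,90),(30,160,75)]),T))
E
```

```text
24.2417
[[143.59527413  75.49512601]
 [427.43957426  76.12020003]
 [424.64044372 115.26823451]
 [148.6150385  114.70852874]
 [149.87671815  78.1753416 ]]
```

View pics/w3.png

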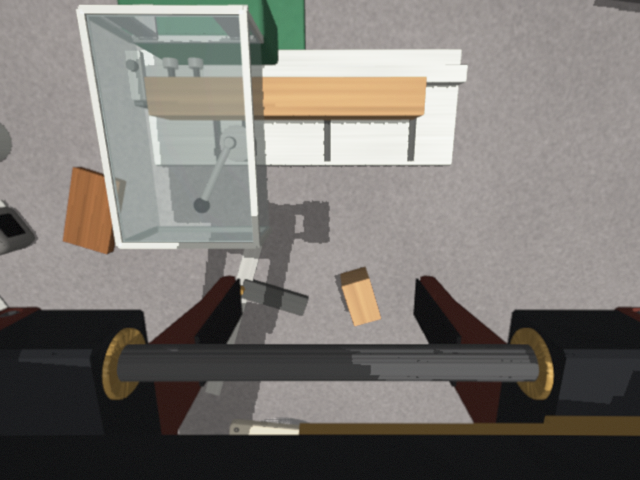

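```bash
cat > lev.py <<'E'
from h import *
p=np.load("p.npy")
inv=lambda P:(np.linalg.inv(mT(p))@np.r_[P,1])[:3]*1000
P=lambda x,y,z:mw(p,[x,y,z])[0]
Rm=mT(p)[:3,:3]; F=lambda:(Rm.T@get_ft_force()).round(1)
th=np.radians(48)
Z=np.array([np.sin(th),0,-np.cos(th)]);X=np.array([np.cos(th),0,np.sin(th)])
def lean(s): # s=+1: tool x up/forward ; -1 flipped
    x=s*X; return Rm@np.c_[x,np.cross(Z,x),Z]
E
python3 - <<'E'
from lev import *
im=cv2.imread("pics/w3.png");T=np.load("w3.npy")
g=im[190:222,185:220].max(2);ys,xs=np.where(g<g.min()+25);uv=(xs.mean()+185,ys.mean()+190);print(uv,len(xs))
b=inv(onz("wrist",[uv],.062,T)[0]);print("ball",b)
print("w1 ball",inv(onz("wrist",[(225.4,183)],.062,np.load("w1.npy"))[0]))
print(get_joint_pos())
for s in(1,-1):
    for pt in [(-200,150,130),(-127,150,58),(-127,65,58)]:
        print(s,pt,inverse_kinematics(P(*pt),q_of(lean(s))))
E
```

```text
(np.float64(201.1576086956522), np.float64(205.32608695652175)) 184
ball [-129.90004087  116.3797442    62.        ]
w1 ball [-129.81497887  116.36387912   62.        ]
[-6.62047153e-02  1.43747399e-01  1.64644318e+00 -2.85882812e-05
  1.35323109e+00  1.38940622e+00]
1 (-200, 150, 130) [ 0.56814143  0.4175392   2.49793426  3.71815482  0.64041159 -1.73601014]
1 (-127, 150, 58) [ 0.47046987  0.66400014  2.3587831   3.54182656  0.72729791 -1.6329822 ]
1 (-127, 65, 58) [ 0.20784042  0.6684927   2.40376073  3.2414845   0.76874188 -1.58009394]
-1 (-200, 150, 130) [0.56814143 0.4175392  2.49793426 3.71815482 0.64041159 1.40558251]
-1 (-127, 150, 58) [0.47046987 0.66400014 2.3587831  3.54182656 0.72729791 1.50861045]
-1 (-127, 65, 58) [0.20784042 0.6684927  2.40376073 3.2414845  0.76874188 1.56149872]
```

```bash
python3 - <<'E'
from lev import *
Q=q_of(lean(-1)); piv=np.array([-43.5,77,62])
def tcp(q,c): 
    a=np.radians(150)+q; return piv+95*np.array([np.cos(a),np.sin(a),0])+[0,c,0]+7*Z
tgt=tcp(.095,34); print(tgt)
command_gripper(0.0)
for h in [(-280,150,320),(-260,150,300),(-240,150,260)]:
    j=inverse_kinematics(P(*h),Q); print(h,j)
    if j is not None: break
movej(j); print(get_time(),inv(get_tcp_pos()))
movel(P(*(tgt-130*Z)),v=.25)
movel(P(*(tgt-40*Z)),v=.2); print(F())
im=read_camera("scene");cv2.imwrite("pics/s2.png",cv2.resize(im[120:300,250:490],(800,600))[:,:,::-1]); print(get_time())
E
```

```text
[-124.70513996  150.48168922   57.31608576]
(-280, 150, 320) [ 0.74998103 -0.32153063  2.44213589 -1.04155962  0.53643918 -0.13898154]
26.95 [-279.25608089  150.13971425  320.77509575]Traceback (most recent call last):
  File "<stdin>", line 11, in <module>
station.MotionError: the arm cannot follow that straight line within its joint ranges
```

```bash
python3 - <<'E'
from lev import *
Q=q_of(lean(-1)); piv=np.array([-43.5,77,62])
def tcp(q,c): 
    a=np.radians(150)+q; return piv+95*np.array([np.cos(a),np.sin(a),0])+[0,c,0]+7*Z
tgt=tcp(.095,34)
js=[inverse_kinematics(P(*(tgt-d*Z)),Q) for d in(130,110,90)]; print(np.round(js,2))
j=js[0]; c=get_joint_pos()
if j[3]>2:
    movej(np.r_[c[:3],j[3:]]); print(inv(get_tcp_pos()))
    movej(j); print(inv(get_tcp_pos()),get_time())
    movel(P(*(tgt-40*Z)),v=.2); print(F())
im=read_camera("scene");cv2.imwrite("pics/s2.png",cv2.resize(im[120:300,250:490],(800,600))[:,:,::-1]); print(get_time())
E
```

```text
[[0.61 0.36 2.53 3.79 0.62 1.36]
 [0.58 0.41 2.51 3.73 0.65 1.41]
 [0.56 0.47 2.48 3.68 0.67 1.44]]
[-211.62170473  234.28960405  519.41917362]
[-220.78658585  150.875044    145.02215962] 32.3333
[-0.1 -0.1  0.5]
32.9833
```

View pics/s2.png

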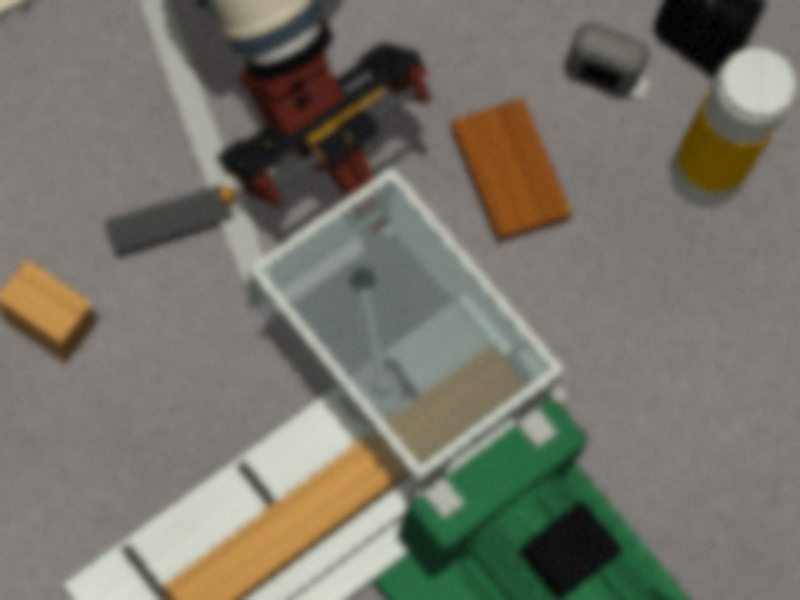

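```bash
cat >> lev.py <<'E'
piv=np.array([-43.5,77,62])
def tcp(q,c): 
    a=np.radians(150)+q; return piv+95*np.array([np.cos(a),np.sin(a),0])+[0,c,0]+7*Z
E
python3 - <<'E'
from lev import *
movel(P(*tcp(.095,34)),v=.15); f0=F(); print(f0,inv(get_tcp_pos()))
movel(P(*tcp(.095,26)),v=.08)
for q in np.arange(.12,.50,.04):
    movel(P(*tcp(q,24.5)),v=.06); f=F()-f0; print(round(q,2),inv(get_tcp_pos()).round(1),f)
    if abs(f).max()>7: break
print(get_time())
E
```

```text
[-1.3 -0.1  0.5] [-125.44186061  150.36920878   57.65854058]
0.12 [-125.9  138.7   57.5] [ 1.6 -0.1 -1.7]
0.16 [-127.1  135.2   57.4] [0.2 1.3 0.5]
0.2 [-128.6  131.6   57.2] [-0.4  2.  -0.4]
0.24 [-129.7  128.    57.2] [1.  1.9 0.1]
0.28 [-130.6  124.2   57.3] [-0.8  2.3  0.1]
0.32 [-131.4  120.5   57.3] [ 0.9  1.9 -0.3]
0.36 [-132.1  116.7   57.3] [ 0.   1.5 -0.6]
0.4 [-132.6  112.9   57.3] [0.5 2.7 0.8]
0.44 [-133.   109.1   57.3] [0.  1.2 0.5]
0.48 [-133.3  105.3   57.3] [0.3 2.1 0.5]
36.15
```

```bash
python3 - <<'E'
from lev import *
f0=-0.1
def fy():
    r=[]
    for _ in range(3): wait(.02); r.append((Rm.T@get_ft_force())[1])
    return np.mean(r)-f0
hits=0
for q in np.arange(.50,1.3,.016):
    movel(P(*tcp(q,24.5)),v=.03); f=fy(); print(round(q,3),inv(get_tcp_pos())[1].round(1),f.round(1))
    if f>6.6: break
    if get_time()>56: break
print(get_time())
E
```

```text
0.5 103.6 1.8
0.516 102.2 2.2
0.532 100.6 2.4
0.548 99.1 1.9
0.564 97.5 2.2
0.58 96.0 2.1
0.596 94.5 1.5
0.612 93.0 1.8
0.628 91.5 1.7
0.644 90.0 2.4
0.66 88.5 1.9
0.676 87.0 1.5
0.692 85.5 2.1
0.708 84.0 2.2
0.724 82.5 1.8
0.74 81.0 2.0
0.756 79.5 1.3
0.772 78.1 1.4
0.788 76.6 1.6
0.804 75.1 1.4
0.82 73.7 1.7
0.836 72.2 1.6
0.852 70.8 2.0
0.868 69.3 1.8
0.884 67.9 1.5
0.9 66.5 1.4
0.916 65.1 2.2
0.932 63.7 1.6
0.948 62.3 2.1
0.964 60.9 1.9
0.98 59.5 1.6
0.996 58.2 1.8
1.012 56.8 1.8
1.028 55.5 1.4
1.044 54.2 1.3
1.06 52.9 1.3
1.076 51.6 0.7
1.092 50.3 0.7
1.108 49.0 0.7
1.124 47.8 1.4
1.14 46.6 2.2
1.156 45.6 3.6
1.172 44.5 4.3
1.188 43.5 5.3
1.204 42.6 7.1
49.65
```

```bash
python3 - <<'E'
from lev import *
t=inv(get_tcp_pos())
movel(P(*(t+[0,14,0])),v=.1); t=inv(get_tcp_pos()); print(F())
movel(P(*(t-120*Z)),v=.25)
t=inv(get_tcp_pos()); print(t,get_time())
try: movel(P(t[0]-30,t[1],t[2]+90),v=.3)
except MotionError as e: print(e)
im=read_camera("scene");cv2.imwrite("pics/s3.png",cv2.resize(im[120:360,230:490],(800,738))[:600,:,::-1]); print(get_time())
E
```

```text
[ 0.1 -0.3 -0.1]
[-200.95924231   56.71728409  138.20707162] 50.575
51.2083
```

View pics/s3.png

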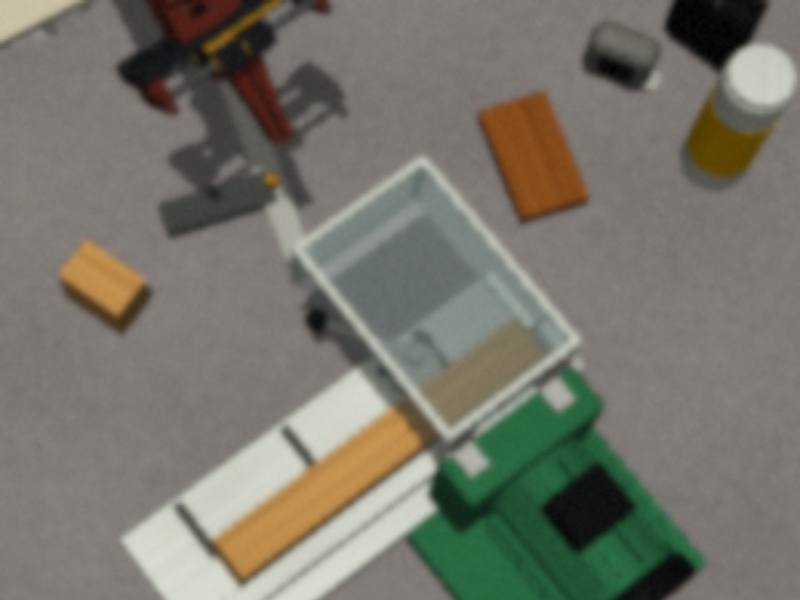

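```bash
python3 -c "
from station import *
print(job_done(),get_time())"
```

```text
the job is handed in; nothing more can be done
the job is handed in; nothing more can be done
```

I set the batten on edge on the bed and slid it along the fence until it met the stop. I then swung the cam lever until it bit and let go. The force at the ball rose about 5.5 N over free turning, so I put the nip at about 22 N, estimated rather than measured. The job was handed in at about 51 s, with nothing else on the bench seen to have moved; I took no close-up after nipping to check that the batten sits flat against the fence.

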